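Load the last tall tile from the leaning rack into the kiln setter

ROBOT

A 6-joint arm with a two-finger parallel gripper is mounted at the origin on a cart in front of the work surface, level with it; the furniture and walls round the work are solid. World frame = base frame: x ahead of the robot, y to its left, z up, the work surface at z = 0. Lengths are in m, angles in rad, forces in N, time in s.
With the tool pointing down it reaches from about 0.275 to 1 m from the base axis. Payload 8.4 kg.
Tool frame: the origin (TCP) lies between the finger pads; the fingertips stand 11 mm ahead of it and the grasp point (between the pads) lies 8 mm behind it; z points along the fingers, y is the line along which they close (so a half turn about z gives the same grasp; the last joint's range is limited). The gripper opens to 85 mm and grips with 20 to 120 N. Pads are 22 mm wide; open, the fingers measure 114 mm over their backs; the gripper's body (76 mm by 85 mm) begins 54 mm behind the grasp point. The pads swing forward as they close: fully open they stand 13 mm farther back than shut.
Start: joints at [1.138, 0.353, 1.633, -0, 1.155, -0.002], TCP at [0.261, 0.568, 0.242] pointing down, gripper open.
Joint ranges: [-2.63, 2.63], [-0.92, 2.1], [0.06, 2.66], [-1.3, 4.44], [0, 2.69], [-3.02, 3.02]. Speed limits (rad/s): [2.22, 2.22, 2.79, 3.14, 3.14, 3.14].

INTERFACE

Orientations are given as a unit quaternion [w, x, y, z].
In Python, from station import robot, viewer, workorder, telemetry gives the robot as it stands (robot), with the cameras (viewer), the job (workorder) and the readings (telemetry).
- The arm moves only by the tool step_hand, called as a command line: name --argument value ..., lists and objects as JSON in quotes. Schema: {"type":"object","properties":{"rows":{"type":"array","items":{"type":"object","properties":{"trans":{"type":"array","items":{"type":"number"},"minItems":3,"maxItems":3},"rotvec":{"type":"array","items":{"type":"number"},"minItems":3,"maxItems":3},"jaw":{"type":"number"}},"additionalProperties":false,"required":["jaw"]},"minItems":1,"maxItems":10},"grip_n":{"type":"number"},"only":{"type":"string"},"quiet":{"type":"boolean"},"lines":{"type":"string"}},"required":["rows"],"additionalProperties":false}. rows is a list of rows, 1 to 10 of them, each an object with the fields trans (a list: dx, dy, dz in shares of 250 mm (1.0 is 250 mm)), rotvec (a list: a rotation vector rx, ry, rz in parts of the range, where 1.0 means pi/2 rad), jaw (the opening from 0.0 (shut) to 1.0 (fully open)); a field left out counts as zero (the opening has to be given); each row shifts and turns the commanded pose from where the row before left it, along the tool's axes as they then stand; what a row does not reach is not made up. A row lasts 1/12 s, in which the tool goes at most 0.0417 m and 0.125 rad, less where a joint would pass 70% of its speed; a pose out of reach is approached as far as the arm can. The fingers move at their own pace and stop on an object; grip_n is the grip in N (left out, the last holds). Time passes only in rows, so rows that do not move let the fingers close. The tool returns the time, the measured TCP pose, the force, the opening and the grip force at its end. only (a regular expression) keeps the lines of the reply that match it, lines (a string "A,B") keeps lines A to B, and quiet returns only ok. No shift or turn number may pass 1 either way. Input that does not fit is refused with a message, and nothing moves.
- telemetry.get_state(): the state, without advancing time (a new reading comes with each control period).
- viewer.get_image(name): name is "scene" or "top"; returns the picture (384x512x3 uint8, red, green, blue); there is no depth.
- viewer.camera_info(name): a dict with "K" (3x3 intrinsics, pixels), "D" ([k1, k2, p1, p2, k3] as OpenCV has them; the pictures are not rectified), "world_to_cam" (4x4, takes a point from world to camera coordinates). Camera axes: x right, y up, looking along -z (the intrinsics and any distortion apply to the point x, -y, -z); pixel columns grow to the right and rows downward; lengths in m; the calibration is good to about 2 mm. A picture is of the moment at which its call begins. camera_info takes no time and is no camera call.
- workorder.hand_in(): hands the job in; it is judged then, once.
The state is a dict: "clock": time; "joints": joint angles; "dq": joint speeds; "joint_torque": joint torques, N m; "eef_pos": TCP position; "tcp_rot": TCP orientation; "contact_force": force on the tool from outside, world axes, zero at the start; "moment": the same for the moment, N m; "gripper_width": opening from 0.0 (shut) to 1.0 (fully open); "grip_force": force on a finger pad.
Only numpy, scipy, OpenCV 4.12 (cv2) and the standard library are available. Lean on these libraries where they do the work, as an engineer would, in place of code of your own. Each camera call takes 0.05 s, during which the arm holds its last target. There are 200 camera calls.

TASK

The kiln setter on the bench still has one empty slot. Slide the tall tile up out of its kerfs in the leaning wooden rack, and stand it in the empty slot of the setter, in the middle of its length, lowered gently, not dropped, until it is fully down on the slot's floor; then let go. Leave the two short tiles and the two tiles already in the setter where they are.

Things in the scene. Friction and masses are not known exactly. Their poses are not given: they have to be found in the camera images.
- rack: Fixed wooden tile rack, 225 x 104 mm, 76 mm high. Two cheeks, inner faces at its y = -33 and +33 mm, have three facing pairs of saw kerfs 13 mm wide and 10 mm deep that hold the side edges of one tile each. The kerfs lean 30 degrees: upward along them is (-0.5, 0, 0.866) in the rack's frame. Origin: on the bench under the middle; z up.
- tall_tile: The tile to move: red clay, one face glazed white, 9 mm thick, 80 wide, 130 tall, 0.14 to 0.25 kg. It starts leaning in one of the rack's pairs of kerfs (which one varies), 70 mm of it beyond their upper ends. Origin: middle of its foot edge; x along the thickness, y along the width, z up along the tile to its top edge (at the start z leans 30 degrees).
- tall_tile_top (a point): Middle of the tall tile's top edge, 130 mm from the tile's origin along its z.
- rack_sill (a point): Middle of the rack's middle sill, where a tile's foot rests: 24 mm above the bench, over the rack's origin. The sills of the three pairs of kerfs lie at x = -52, 0 and +52 mm of the rack at this height; the kerfs reach 60 mm up from them along the lean.
- short_tile_a: Tile like the tall one but square, only 80 mm tall, in another pair of the rack's kerfs; axes and origin as for the tall tile. Stays.
- short_tile_b: A second 80 mm tile in the rack, as short_tile_a. Stays.
- setter: Fixed kiln setter: pale refractory slab 142 x 98 mm. Three slots run along its y, centred at its x = -42, 0 and +42 mm, each 13 mm wide between two upright ribs 7 mm thick, 84 long, 30 high, with rounded tops. Slot floors 14 mm, rib tops 44 mm above the bench; slots open at both ends. Origin: on the bench under the middle; z up.
- empty_slot (a point): Middle of the floor of the setter's one empty slot (14 mm above the bench); the slot runs along the y of setter.
- set_tile_a: Tile 130 mm tall, 9 mm thick, 80 mm wide, already upright in one of the setter's slots, its top 144 mm above the bench; axes as for the tall tile. Stays.
- set_tile_b: A second 130 mm tile already in another slot of the setter. Stays.

How it is judged:
By the outcome, as a careful person would: the job done as asked, in the order asked, and still so for the second after the job is handed in, with the robot touching nothing.
It also fails if it takes over 45 s, if anything falls off the work surface, if the arm or the gripper's body presses on something with over 40 N, if the wrist force passes 120 N, or if a joint passes its speed limit or range.

## Working session

There is one attempt and no reset: what is moved stays moved. The work goes in short steps, Python scripts to look and compute and a tool call to move; the robot and the scene stay as the last step left them, time stands still between calls to the robot, and variables do not carry over. Pictures are saved under pics/ and viewed, at most 10 in all, crops included, and the job is handed in when it is done.

```bash
ls; mkdir -p pics; python3 - <<'E'
from station import robot, viewer, workorder, telemetry
import cv2
for n in("scene","top"):
    cv2.imwrite(f"pics/{n}0.png",cv2.cvtColor(viewer.get_image(n),cv2.COLOR_RGB2BGR)); i=viewer.camera_info(n); print(i)
print(telemetry.get_state())
E
```

```text
pics
station.py
{'K': array([[376.94962802,   0.        , 251.12051088],
       [  0.        , 376.94962802, 189.83335328],
       [  0.        ,   0.        ,   1.        ]]), 'D': array([-0.08713235,  0.        ,  0.        ,  0.        ,  0.        ]), 'world_to_cam': array([[ 0.88134067, -0.47230326, -0.01297107, -0.63257584],
       [ 0.37146326,  0.67568058,  0.63676589, -0.05551426],
       [-0.2919823 , -0.56602596,  0.77094809, -0.95126328],
       [ 0.        ,  0.        ,  0.        ,  1.        ]])}
{'K': array([[400.66076528,   0.        , 259.95086652],
       [  0.        , 400.66076528, 196.85690659],
       [  0.        ,   0.        ,   1.        ]]), 'D': array([-0.08726688,  0.        ,  0.        ,  0.        ,  0.        ]), 'world_to_cam': array([[ 0.02556145, -0.99917452,  0.03157355, -0.3493433 ],
       [ 0.9912386 ,  0.02942732,  0.12876364, -0.55427891],
       [-0.12958647,  0.02800554,  0.99117256, -0.89202746],
       [ 0.        ,  0.        ,  0.        ,  1.        ]])}
{'clock': 0.1, 'joints': array([ 1.13758342e+00,  3.53608193e-01,  1.63408121e+00, -1.72340767e-05,
        1.15519653e+00, -2.43797138e-03]), 'dq': array([-0.00128601, -0.00323488, -0.00246075, -0.00124387,  0.00089698,
        0.00019331]), 'joint_torque': array([-5.06989618e-04, -6.06351542e+01, -3.42815709e+01, -2.39701503e-04,
        4.06358638e-03,  4.86945601e-05]), 'eef_pos': array([0.26083161, 0.56750215, 0.24160926]), 'tcp_rot': array([-1.32048981e-04,  2.13722511e-01,  9.76894196e-01, -6.33065585e-04]), 'contact_force': array([ 0.10179427, -0.29835843, -0.34470553]), 'moment': array([ 0.01757081, -0.0588874 , -0.04740119]), 'grip_force': 0.0, 'gripper_width': 1.0029908707059585}
```

View pics/scene0.png

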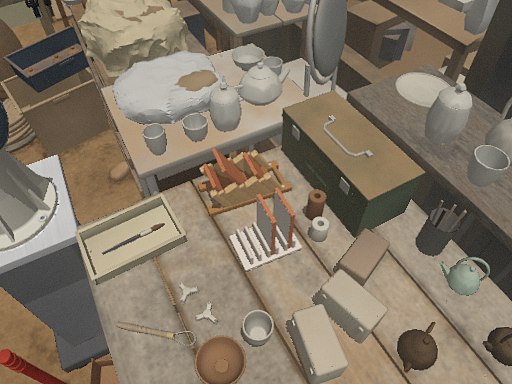

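View pics/top0.png

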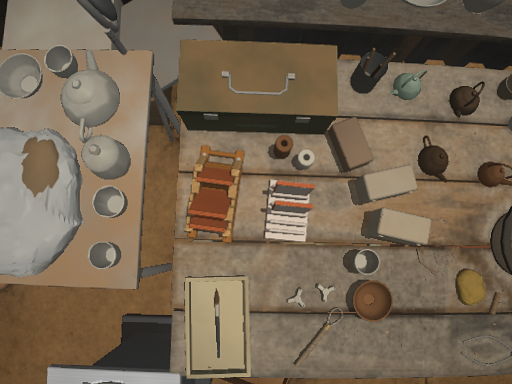

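Scene: the rack is around (242,180) and the setter around (265,243), with tiles in its right two slots. Top: the rack is around (215,195) and the setter around (288,212). I'll enlarge both.

```bash
python3 - <<'E'
import cv2
a=cv2.imread("pics/scene0.png")[140:275,185:335]; b=cv2.imread("pics/top0.png")[140:250,180:325]
cv2.imwrite("pics/sc.png",cv2.resize(a,None,fx=5,fy=5,interpolation=cv2.INTER_CUBIC)[:600]); cv2.imwrite("pics/tc.png",cv2.resize(b,None,fx=5,fy=5,interpolation=cv2.INTER_CUBIC))
E
```

```text
(no output)
```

View pics/sc.png

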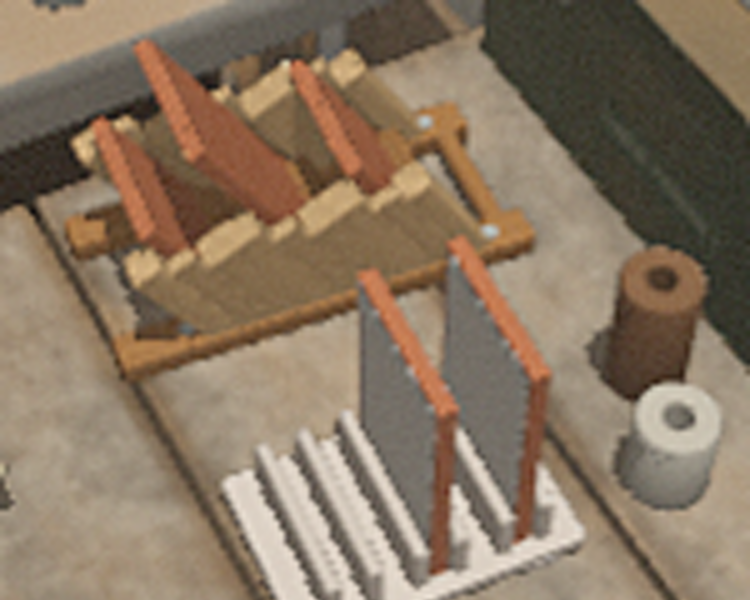

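View pics/tc.png

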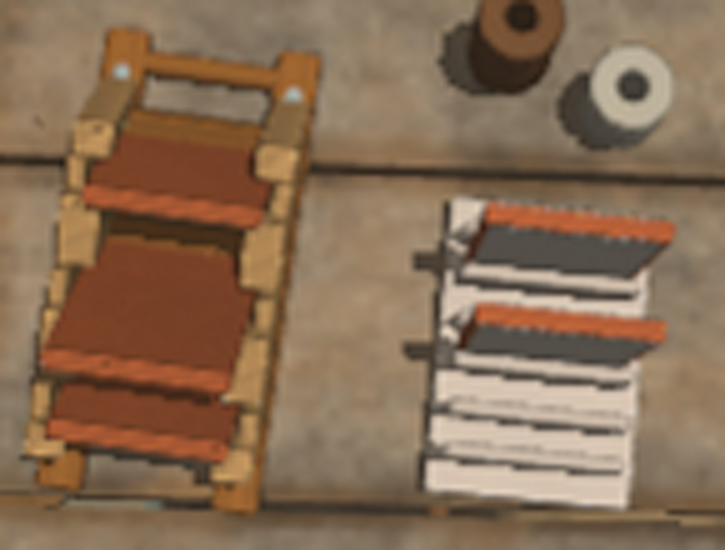

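Tall tile: middle kerfs, leaning toward the robot, top edge in the top view about (43,356)–(231,384) in crop pixels. Empty slot: the one nearest the robot (setter x = -42). Next I'll fit the poses.

```bash
cat > h.py <<'E'
import numpy as np, cv2
from station import robot, viewer, workorder, telemetry
from scipy.optimize import least_squares
from scipy.spatial.transform import Rotation as R
F=np.diag([1,-1,-1.])
I={n:viewer.camera_info(n) for n in("scene","top")}
def proj(n,P):
    M=F@I[n]["world_to_cam"][:3]
    return cv2.projectPoints(np.atleast_2d(P).astype(float),cv2.Rodrigues(M[:,:3])[0],M[:,3],I[n]["K"],I[n]["D"])[0][:,0]
def crop(n,p): return (np.array(p)+.5)/5-.5+(np.array([185,140]) if n=="scene" else np.array([180,140]))
def W(q,P): c,s=np.cos(q[2]),np.sin(q[2]); return np.atleast_2d(P)@np.array([[c,-s,0],[s,c,0],[0,0,1]]).T+[q[0],q[1],0]
def fit(obs,q0):
    f=lambda q:np.concatenate([(proj(n,W(q,P))[0]-crop(n,p)) for n,P,p in obs])
    r=least_squares(f,q0,loss="soft_l1"); return r.x,r.fun.reshape(-1,2)
E
cat > m.py <<'E'
from h import *
u=np.array([-.5,0,.866])
T=lambda x,h,y:np.array([x,y,.024])+u*h
s,t="scene","top"
rack=[(s,T(0,.13,.04),(148,44)),(s,T(0,.13,-.04),(198,155)),(t,T(0,.13,.04),(43,356)),(t,T(0,.13,-.04),(231,384)),
(s,T(-.052,.08,.04),(101,122)),(s,T(-.052,.08,-.04),(148,240)),(t,T(-.052,.08,.04),(50,428)),(t,T(-.052,.08,-.04),(228,455)),
(s,T(.052,.08,.04),(299,65)),(s,T(.052,.08,-.04),(350,182)),(t,T(.052,.08,.04),(87,192)),(t,T(.052,.08,-.04),(263,218))]
rack=[(n,np.array(P),p) for n,P,p in rack]
sA=[(s,(0,.04,.144),(370,273)),(s,(0,-.04,.144),(447,410)),(s,(.042,.04,.144),(458,243)),(s,(.042,-.04,.144),(541,374)),
(t,(0,.04,.144),(478,317)),(t,(0,-.04,.144),(664,333)),(t,(.042,.04,.144),(488,216)),(t,(.042,-.04,.144),(672,232))]
sB=[(t,(-.071,.049,.014),(425,490)),(t,(-.071,-.049,.014),(628,507)),(t,(.071,.049,.014),(447,198)),(s,(-.071,.049,.014),(222,482)),(s,(.071,-.049,.014),(583,545)),
(s,(-.052,.042,.044),(262,448)),(s,(-.032,.042,.044),(305,433)),(s,(-.01,.042,.044),(347,413))]
for nm,o in(("rack",rack),("sA",sA),("sB",sB),("sAB",sA+sB),("rack top",[x for x in rack if x[0]==t]),("rack sc",[x for x in rack if x[0]==s]),("rack tall",rack[:4])):
    q,r=fit(o,[.5,-.2,0]); print(nm,q.round(4)); 
    if nm in("rack","sAB"): print(r.round(1).tolist())
print(telemetry.get_state()["eef_pos"])
E
python3 m.py
```

```text
rack [ 0.5779 -0.2314 -0.1216]
[[-1.3, -0.6], [-0.6, 0.3], [0.4, -0.3], [0.9, -0.1], [-0.8, -0.5], [-0.4, -0.9], [-0.2, -0.5], [0.5, -0.4], [-0.6, -0.4], [0.9, -1.7], [0.3, 0.0], [1.0, 0.3]]
sA [ 0.5373 -0.4023 -0.0713]
sB [ 0.5377 -0.404  -0.0802]
sAB [ 0.5376 -0.4028 -0.0718]
[[-1.2, -0.4], [0.3, 0.7], [-0.8, -0.8], [0.3, 0.7], [0.0, -1.0], [1.1, -0.3], [-0.1, -0.7], [1.1, 0.0], [0.3, 0.0], [0.7, 0.6], [1.5, -0.4], [-0.8, -0.1], [0.7, -1.6], [-0.7, -1.0], [-1.2, -1.1], [-0.9, -0.4]]
rack top [ 0.5776 -0.2301 -0.1155]
rack sc [ 0.5781 -0.2347 -0.1379]
rack tall [ 0.5785 -0.231  -0.1219]
[0.26083161 0.56750215 0.24160926]
```

```bash
cat > go.py <<'E'
from h import *
rack=[.5779,-.2314,-.1216]; sett=[.5376,-.403,-.073]
def Rr(q,lean):  # tool rot: y along thickness (+x), z down along the tile leaning 'lean'
    c,s=np.cos(lean),np.sin(lean); z=np.array([s,0,-c]); y=np.array([c,0,s])
    return R.from_euler('z',q[2]).as_matrix()@np.c_[np.cross(y,z),y,z]
def delta(pos,Rt):
    st=telemetry.get_state(); w=st["tcp_rot"]; Rc=R.from_quat([*w[1:],w[0]]).as_matrix()
    print("pos",st["eef_pos"].round(4),"J",st["joints"].round(2),"t",round(st["clock"],2))
    print("d tool",(Rc.T@(pos-st["eef_pos"])).round(4),"rotvec tool",R.from_matrix(Rc.T@Rt).as_rotvec().round(4))
    print("d after rot",(Rt.T@(pos-st["eef_pos"])).round(4))
def rackpos(h): return W(rack,np.array([-.5*h,0,.024+.866*h]))[0]
E
python3 -c "
from go import *
delta(rackpos(.19),Rr(rack,np.pi/6)); print(rackpos(.19))"
```

```text
pos [0.2608 0.5675 0.2416] J [ 1.14  0.35  1.63 -0.    1.16 -0.  ] t 0.1
d tool [-0.5312 -0.6224  0.0539] rotvec tool [-0.4528 -0.3291  1.2314]
d after rot [-0.7545  0.2477  0.2043]
[ 0.4836015  -0.21987645  0.18854   ]
```

The rows are not in the units I measure in: shifts go in shares of 250 mm and turns go in shares of pi/2 rad. I convert before sending: -0.04 m is -0.16, 0.12 rad is 0.0764.

step_hand --rows '[{"trans":[0, 0, -0.16], "jaw":1}, {"trans":[0, 0, -0.16], "jaw":1}, {"rotvec":[0, 0, 0.0764], "jaw":0.6}, {"rotvec":[0, 0, 0.0764], "jaw":0.6}, {"rotvec":[0, 0, 0.0764], "jaw":0.6}]'

```text
clock: 0.52
eef_pos: [0.261, 0.568, 0.3229]
tcp_rot: [0.0, 0.388, 0.922, 0.0]
contact_force: [-0.5, -0.4, 0.1]
gripper_width: 0.614
grip_force: 0.0
```

Converted, 0.12 rad is 0.0764.

step_hand --rows '[{"rotvec":[0, 0, 0.0764], "jaw":0.6}, {"rotvec":[0, 0, 0.0764], "jaw":0.6}, {"rotvec":[0, 0, 0.0764], "jaw":0.6}, {"rotvec":[0, 0, 0.0764], "jaw":0.6}, {"rotvec":[0, 0, 0.0764], "jaw":0.6}, {"rotvec":[0, 0, 0.0764], "jaw":0.6}, {"rotvec":[0, 0, 0.0764], "jaw":0.6}, {"rotvec":[0, 0, 0.0382], "jaw":0.6}]'

```text
clock: 1.18
eef_pos: [0.2609, 0.5677, 0.3218]
tcp_rot: [0.0, 0.75, 0.661, -0.0]
contact_force: [-0.2, -0.1, -0.3]
gripper_width: 0.6
grip_force: 0.0
```

```bash
python3 -c "
from go import *
delta(rackpos(.19),Rr(rack,np.pi/6))"
```

```text
pos [0.2609 0.5677 0.3218] J [1.14 0.29 1.54 0.   1.31 1.26] t 1.18
d tool [-0.753   0.3205  0.1338] rotvec tool [-0.5239  0.0021 -0.0048]
d after rot [-0.7547  0.2075  0.2737]
```

Converted, -0.037 m is -0.148, 0.016 m is 0.064.

step_hand --rows '[{"trans":[-0.148, 0.064, 0], "jaw":0.6}, {"trans":[-0.148, 0.064, 0], "jaw":0.6}, {"trans":[-0.148, 0.064, 0], "jaw":0.6}, {"trans":[-0.148, 0.064, 0], "jaw":0.6}, {"trans":[-0.148, 0.064, 0], "jaw":0.6}, {"trans":[-0.148, 0.064, 0], "jaw":0.6}, {"trans":[-0.148, 0.064, 0], "jaw":0.6}, {"trans":[-0.148, 0.064, 0], "jaw":0.6}, {"trans":[-0.148, 0.064, 0], "jaw":0.6}, {"trans":[-0.148, 0.064, 0], "jaw":0.6}]'

```text
clock: 2.02
eef_pos: [0.3754, 0.1795, 0.3222]
tcp_rot: [0.0, 0.748, 0.664, 0.0]
contact_force: [1.3, -0.2, 0.1]
gripper_width: 0.6
grip_force: 0.0
```

step_hand --rows '[{"trans":[-0.148, 0.064, 0], "jaw":0.6}, {"trans":[-0.148, 0.064, 0], "jaw":0.6}, {"trans":[-0.148, 0.064, 0], "jaw":0.6}, {"trans":[-0.148, 0.064, 0], "jaw":0.6}, {"trans":[-0.148, 0.064, 0], "jaw":0.6}, {"trans":[-0.148, 0.064, 0], "jaw":0.6}, {"trans":[-0.148, 0.064, 0], "jaw":0.6}, {"trans":[-0.148, 0.064, 0], "jaw":0.6}, {"trans":[-0.148, 0.064, 0], "jaw":0.6}]'

```text
clock: 2.77
eef_pos: [0.4785, -0.1686, 0.3221]
tcp_rot: [-0.0, 0.748, 0.663, 0.0]
contact_force: [-0.1, 0.5, 0.5]
gripper_width: 0.597
grip_force: 0.0
```

step_hand --rows '[{"rotvec":[-0.0764, 0, 0], "jaw":0.6}, {"rotvec":[-0.0764, 0, 0], "jaw":0.6}, {"rotvec":[-0.0764, 0, 0], "jaw":0.6}, {"rotvec":[-0.0764, 0, 0], "jaw":0.6}, {"rotvec":[-0.028, 0, 0], "jaw":0.6}, {"jaw":0.6}]'

```text
clock: 3.27
eef_pos: [0.4762, -0.1659, 0.3208]
tcp_rot: [0.194, 0.723, 0.64, 0.172]
contact_force: [-0.8, -0.2, 0.5]
gripper_width: 0.598
grip_force: 0.0
```

```bash
python3 -c "
from go import *
delta(rackpos(.19),Rr(rack,np.pi/6))"
```

```text
pos [ 0.4762 -0.1659  0.3208] J [-0.44 -0.16  2.13  0.25  0.68 -0.48] t 3.27
d tool [-0.0528 -0.0541  0.1214] rotvec tool [ 0.     -0.0009 -0.    ]
d after rot [-0.0527 -0.054   0.1215]
```

Converted, 0.03 m is 0.12, -0.027 m is -0.108.

step_hand --rows '[{"trans":[-0.108, -0.108, 0], "jaw":0.5}, {"trans":[-0.104, -0.108, 0], "jaw":0.5}, {"trans":[0, 0, 0.12], "jaw":0.5}, {"trans":[0, 0, 0.12], "jaw":0.5}, {"trans":[0, 0, 0.12], "jaw":0.5}, {"trans":[0, 0, 0.12], "jaw":0.5}, {"jaw":0.5}, {"jaw":0.5}]'

```text
clock: 3.93
eef_pos: [0.4857, -0.2199, 0.1898]
tcp_rot: [0.191, 0.723, 0.641, 0.172]
contact_force: [-0.1, 0.9, 0.0]
gripper_width: 0.497
grip_force: 0.0
```

```bash
python3 -c "
from go import *
delta(rackpos(.102),Rr(rack,np.pi/6))
a=cv2.cvtColor(viewer.get_image('scene'),cv2.COLOR_RGB2BGR)[110:230,170:320]; b=cv2.cvtColor(viewer.get_image('top'),cv2.COLOR_RGB2BGR)[130:250,150:300]
cv2.imwrite('pics/g1.png',cv2.resize(np.vstack([a,b]),None,fx=2.5,fy=2.5,interpolation=cv2.INTER_CUBIC))"
```

```text
pos [ 0.4857 -0.2199  0.1898] J [-0.56  0.11  2.22  0.58  0.4  -0.94] t 3.93
d tool [-0.0006 -0.0021  0.0881] rotvec tool [-0.0039 -0.0038  0.0014]
d after rot [-0.0002 -0.0024  0.0881]
```

View pics/g1.png

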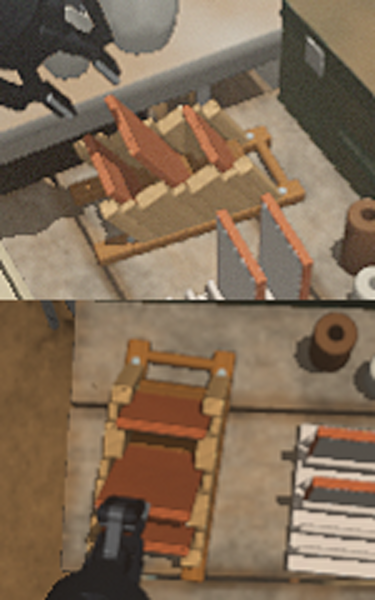

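```bash
python3 -c "
from go import *
st=telemetry.get_state(); w=st['tcp_rot']; Rc=R.from_quat([*w[1:],w[0]]).as_matrix()
for y in(.021,-.021):
  P=st['eef_pos']+Rc@[0,y,.005]
  print(((proj('scene',P)-[170,110]+.5)*2.5-.5).round(), ((proj('top',P)-[150,130]+.5)*2.5-.5+[0,300]).round())
for h in(.13,.2): print(((proj('scene',rackpos(h))-[170,110]+.5)*2.5-.5).round(), ((proj('top',rackpos(h))-[150,130]+.5)*2.5-.5+[0,300]).round())
"
```

```text
[[108.  76.]] [[136. 511.]]
[[ 71. 104.]] [[131. 559.]]
[[121. 123.]] [[145. 509.]]
[[77. 85.]] [[130. 547.]]
```

The open fingers straddle the tile's line, with tips at (112,75) and (68,108) against a predicted (108,76) and (71,104). I'll descend along the tile and close.

Converted, 0.02 m is 0.08, -0.002 m is -0.008, -0.004 rad is -0.0025.

step_hand --rows '[{"trans":[0, -0.008, 0.08], "rotvec":[-0.0025, -0.0025, 0], "jaw":0.5}, {"trans":[0, 0, 0.08], "jaw":0.5}, {"trans":[0, 0, 0.08], "jaw":0.5}, {"trans":[0, 0, 0.06], "jaw":0.5}, {"trans":[0, 0, 0.04], "jaw":0.5}, {"jaw":0.5}, {"jaw":0.5}]' --grip_n 50

```text
clock: 4.62
eef_pos: [0.5268, -0.2259, 0.1184]
tcp_rot: [0.197, 0.722, 0.64, 0.172]
contact_force: [-0.9, 0.3, -0.6]
gripper_width: 0.501
grip_force: 0.0
```

```bash
python3 -c "
from go import *
delta(rackpos(.102),Rr(rack,np.pi/6))"
```

```text
pos [ 0.5268 -0.2259  0.1184] J [-0.52  0.3   2.21  0.95  0.24 -1.29] t 4.62
d tool [ 0.0007 -0.0027  0.0055] rotvec tool [0.0063 0.0029 0.0018]
d after rot [ 0.0007 -0.0027  0.0055]
```

Converted, 0.005 m is 0.02, -0.0025 m is -0.01, 0.006 rad is 0.0038.

step_hand --rows '[{"trans":[0, -0.01, 0.02], "rotvec":[0.0038, 0.0019, 0], "jaw":0.35}, {"jaw":0.25}, {"jaw":0.1}, {"jaw":0}, {"jaw":0}, {"jaw":0}]' --grip_n 20

```text
clock: 5.12
eef_pos: [0.5261, -0.2259, 0.1118]
tcp_rot: [0.194, 0.723, 0.641, 0.171]
contact_force: [-5.7, -0.2, 5.6]
gripper_width: 0.102
grip_force: 23.6
```

```bash
python3 -c "
from go import *
delta(rackpos(.102),Rr(rack,np.pi/6)); s=telemetry.get_state(); print(s['contact_force'],s['moment'])"
```

```text
pos [ 0.5261 -0.2259  0.1118] J [-0.52  0.31  2.2   0.97  0.24 -1.31] t 5.12
d tool [0.0008 0.0012 0.0001] rotvec tool [-0.0014  0.0004  0.0016]
d after rot [0.0008 0.0012 0.0001]
[-5.72502793 -0.20582782  5.55779037] [-0.03386949  0.7193109   0.01387769]
```

Converted, -0.01 m is -0.04, -0.005 m is -0.02.

step_hand --rows '[{"jaw":0}, {"jaw":0}, {"trans":[0, 0, -0.02], "jaw":0}, {"trans":[0, 0, -0.04], "jaw":0}, {"trans":[0, 0, -0.04], "jaw":0}, {"trans":[0, 0, -0.04], "jaw":0}]' --grip_n 60

```text
clock: 5.62
eef_pos: [0.5087, -0.2236, 0.142]
tcp_rot: [0.193, 0.723, 0.641, 0.171]
contact_force: [0.5, -0.1, -2.6]
gripper_width: 0.098
grip_force: 58.5
```

step_hand --rows '[{"trans":[0, 0, -0.04], "jaw":0}, {"trans":[0, 0, -0.06], "jaw":0}, {"trans":[0, 0, -0.06], "jaw":0}, {"trans":[0, 0, -0.08], "jaw":0}, {"trans":[0, 0, -0.08], "jaw":0}, {"trans":[0, 0, -0.08], "jaw":0}, {"jaw":0}]'

```text
clock: 6.2
eef_pos: [0.4592, -0.2181, 0.2312]
tcp_rot: [0.195, 0.723, 0.641, 0.171]
contact_force: [1.0, -0.9, -1.8]
gripper_width: 0.094
grip_force: 58.5
```

```bash
python3 -c "
from go import *
delta(rackpos(.237),Rr(rack,np.pi/6))"
```

```text
pos [ 0.4592 -0.2181  0.2312] J [-0.59 -0.01  2.23  0.49  0.5  -0.86] t 6.2
d tool [ 0.0012 -0.0002  0.0022] rotvec tool [0.0014 0.0021 0.002 ]
d after rot [ 0.0011 -0.0002  0.0022]
```

Converted, -0.03 m is -0.12, 0.1 rad is 0.0637.

step_hand --rows '[{"trans":[0, 0, -0.12], "jaw":0}, {"trans":[0, 0, -0.12], "jaw":0}, {"rotvec":[0.0637, 0, 0], "jaw":0}, {"rotvec":[0.0637, 0, 0], "jaw":0}, {"rotvec":[0.0637, 0, 0], "jaw":0}, {"rotvec":[0.0637, 0, 0], "jaw":0}, {"rotvec":[0.0637, 0, 0], "jaw":0}, {"rotvec":[0.014, 0, 0], "jaw":0}, {"jaw":0}]'

```text
clock: 6.95
eef_pos: [0.4313, -0.2138, 0.2792]
tcp_rot: [-0.0, 0.748, 0.664, -0.0]
contact_force: [-0.3, 1.2, -1.5]
gripper_width: 0.1
grip_force: 59.3
```

```bash
cat >> go.py <<'E'
def slotpos(h,dx=0,dy=0): return W(sett,np.array([-.042+dx,dy,.014+.102+h]))[0]
E
python3 -c "
from go import *
delta(slotpos(.1),Rr(sett,0));print(slotpos(0))"
```

```text
pos [ 0.4313 -0.2138  0.2792] J [-0.46  0.09  1.89 -0.    1.17 -0.34] t 6.95
d tool [-0.1772  0.0861  0.0631] rotvec tool [-0.0006 -0.0002 -0.0458]
d after rot [-0.181   0.0779  0.0632]
[ 0.49571186 -0.39993672  0.116     ]
```

Converted, -0.03 m is -0.12, 0.02 m is 0.08, -0.046 rad is -0.0293.

step_hand --rows '[{"rotvec":[0, 0, -0.0293], "jaw":0}, {"trans":[-0.12, 0.052, 0], "jaw":0}, {"trans":[-0.12, 0.052, 0], "jaw":0}, {"trans":[-0.12, 0.052, 0], "jaw":0}, {"trans":[-0.12, 0.052, 0], "jaw":0}, {"trans":[-0.12, 0.052, 0], "jaw":0}, {"trans":[-0.12, 0.052, 0], "jaw":0}, {"trans":[0, 0, 0.08], "jaw":0}, {"trans":[0, 0, 0.08], "jaw":0}, {"trans":[0, 0, 0.08], "jaw":0}]'

```text
clock: 7.78
eef_pos: [0.4936, -0.3998, 0.2192]
tcp_rot: [0.001, 0.733, 0.68, 0.001]
contact_force: [-0.3, 1.1, -2.3]
gripper_width: 0.097
grip_force: 59.3
```

step_hand --rows '[{"trans":[0, 0, 0.012], "jaw":0}, {"jaw":0}, {"jaw":0}]'

```text
clock: 8.03
eef_pos: [0.4943, -0.3994, 0.2182]
tcp_rot: [0.001, 0.733, 0.68, 0.0]
contact_force: [-0.6, -0.9, -1.4]
gripper_width: 0.094
grip_force: 59.1
```

```bash
python3 -c "
from go import *
delta(slotpos(.1),Rr(sett,0))
a=cv2.cvtColor(viewer.get_image('scene'),cv2.COLOR_RGB2BGR)[160:280,200:320]; b=cv2.cvtColor(viewer.get_image('top'),cv2.COLOR_RGB2BGR)[155:275,240:360]
cv2.imwrite('pics/g2.png',cv2.resize(np.vstack([a[:,:],b[:75]]),None,fx=3,fy=3,interpolation=cv2.INTER_CUBIC))"
```

```text
pos [ 0.4943 -0.3994  0.2182] J [-0.68  0.39  1.63 -0.    1.12 -0.61] t 8.03
d tool [-0.0004  0.0015  0.0022] rotvec tool [ 0.0013  0.0011 -0.0016]
d after rot [-0.0004  0.0015  0.0022]
```

View pics/g2.png

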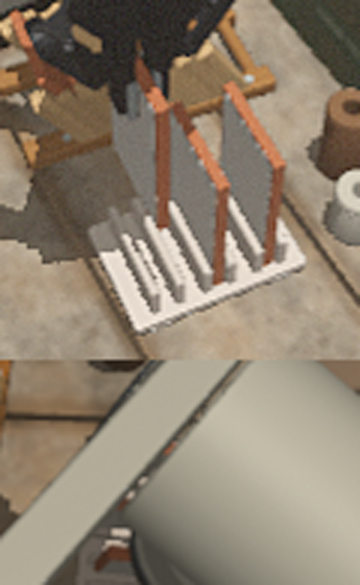

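Converted, 0.02 m is 0.08, 0.0015 m is 0.006.

step_hand --rows '[{"trans":[0, 0.006, 0.08], "jaw":0}, {"trans":[0, 0, 0.08], "jaw":0}, {"trans":[0, 0, 0.06], "jaw":0}, {"trans":[0, 0, 0.04], "jaw":0}, {"jaw":0}, {"jaw":0}]'

```text
clock: 8.63
eef_pos: [0.4962, -0.3997, 0.1532]
tcp_rot: [0.001, 0.733, 0.68, -0.0]
contact_force: [0.4, 0.4, -1.3]
gripper_width: 0.099
grip_force: 59.2
```

```bash
python3 -c "
from go import *
delta(slotpos(.034),Rr(sett,0))
a=np.mean([viewer.get_image('scene') for _ in range(4)],0).astype(np.uint8)[185:275,228:308]; a=cv2.cvtColor(a,cv2.COLOR_RGB2BGR)
cv2.imwrite('pics/g3.png',cv2.resize(a,None,fx=6.6,fy=6.6,interpolation=cv2.INTER_CUBIC))"
```

```text
pos [ 0.4962 -0.3997  0.1532] J [-0.68  0.46  1.68 -0.    1.   -0.61] t 8.63
d tool [-0.0003 -0.0005  0.0032] rotvec tool [ 0.0005  0.0011 -0.0014]
d after rot [-0.0003 -0.0005  0.0032]
```

View pics/g3.png

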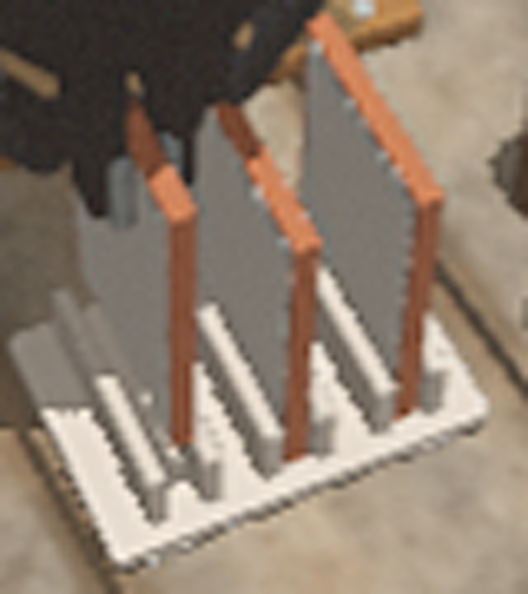

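```bash
cat > m2.py <<'E'
from go import *
def px(p): return (np.array(p)+.5)/6.6-.5+[228,185]
def pose(z,top,bot):
    f=lambda v:np.concatenate([proj('scene',W(sett,[v[0],v[1],z+.13]))[0]-px(top),proj('scene',W(sett,[v[0],v[1],z]))[0]-px(bot)])
    r=least_squares(f,[0,-.04]); return (r.x*1000).round(1),r.fun.round(2)
st=telemetry.get_state()
print("held",pose(st['eef_pos'][2]-.102,(183,219),(182,445)))
print("a",pose(.014,(307,248),(295,458)),"b",pose(.014,(429,200),(404,414)))
for n,P in(("floor slot mid -y end",(-.042,-.042,.014)),("slabcorner",(-.071,-.049,.014)),("slab +x-y",(.071,-.049,.014)),("rib-52 top",(-.052,-.042,.044)),("rib-32",(-.032,-.042,.044)),("rib-10",(-.01,-.042,.044)),("rib10",(.01,-.042,.044)),("rib32",(.032,-.042,.044)),("rib52",(.052,-.042,.044))):
    print(n,((proj('scene',W(sett,P))-[228,185]+.5)*6.6-.5).round())
E
python3 m2.py
```

```text
held (array([-40.5, -37.6]), array([-0.2 , -0.4 ,  0.23,  0.42]))
a (array([  0.5, -38.2]), array([ 0.09, -0.53, -0.11,  0.57])) b (array([ 42.3, -38. ]), array([ 0.18, -0.46, -0.21,  0.49]))
floor slot mid -y end [[185. 517.]]
slabcorner [[115. 566.]]
slab +x-y [[491. 412.]]
rib-52 top [[157. 483.]]
rib-32 [[213. 461.]]
rib-10 [[273. 437.]]
rib10 [[328. 415.]]
rib32 [[387. 391.]]
rib52 [[440. 370.]]
```

Against the set tiles, the held tile reads about 1 mm too far in +x and centred in y. I'll correct by 0.8 mm and lower it while watching the force.

Converted, 0.003 m is 0.012, -0.0013 m is -0.0052.

step_hand --rows '[{"trans":[0, -0.0052, 0.012], "jaw":0}, {"trans":[0, 0, 0.012], "jaw":0}, {"trans":[0, 0, 0.012], "jaw":0}, {"trans":[0, 0, 0.012], "jaw":0}, {"jaw":0}, {"jaw":0}]'

```text
clock: 9.33
eef_pos: [0.4944, -0.3994, 0.1401]
tcp_rot: [-0.0, 0.733, 0.68, -0.0]
contact_force: [0.2, 0.5, -2.2]
gripper_width: 0.093
grip_force: 59.2
```

```bash
python3 -c "
from go import *
delta(slotpos(0),Rr(sett,0)); print(telemetry.get_state()['moment'])"
```

```text
pos [ 0.4944 -0.3994  0.1401] J [-0.68  0.48  1.69 -0.    0.97 -0.61] t 9.33
d tool [-0.0005  0.0014  0.0241] rotvec tool [-0.0007  0.0004 -0.0015]
d after rot [-0.0005  0.0013  0.0241]
[-0.06890108 -0.00606701 -0.02564267]
```

Converted, 0.003 m is 0.012.

step_hand --rows '[{"trans":[0, 0, 0.012], "jaw":0}, {"trans":[0, 0, 0.012], "jaw":0}, {"trans":[0, 0, 0.012], "jaw":0}, {"jaw":0}]'

```text
clock: 9.67
eef_pos: [0.4943, -0.3992, 0.1307]
tcp_rot: [-0.0, 0.733, 0.68, -0.0]
contact_force: [-0.3, 0.0, -3.1]
gripper_width: 0.098
grip_force: 59.2
```

step_hand --rows '[{"trans":[0, 0, 0.012], "jaw":0}, {"trans":[0, 0, 0.012], "jaw":0}, {"trans":[0, 0, 0.012], "jaw":0}, {"jaw":0}, {"jaw":0}]'

```text
clock: 10.08
eef_pos: [0.4945, -0.3994, 0.1222]
tcp_rot: [0.0, 0.733, 0.68, -0.0]
contact_force: [-0.8, 0.1, -2.1]
gripper_width: 0.095
grip_force: 59.2
```

Converted, 0.002 m is 0.008, 0.001 m is 0.004.

step_hand --rows '[{"trans":[0, 0, 0.008], "jaw":0}, {"trans":[0, 0, 0.008], "jaw":0}, {"trans":[0, 0, 0.004], "jaw":0}, {"jaw":0}, {"jaw":0}]'

```text
clock: 10.5
eef_pos: [0.4946, -0.3995, 0.1174]
tcp_rot: [0.0, 0.733, 0.68, -0.0]
contact_force: [-0.5, -0.7, -2.3]
gripper_width: 0.097
grip_force: 59.2
```

step_hand --rows '[{"trans":[0, 0, 0.004], "jaw":0}, {"jaw":0}, {"jaw":0}]'

```text
clock: 10.75
eef_pos: [0.4946, -0.3995, 0.1165]
tcp_rot: [0.0, 0.733, 0.68, -0.0]
contact_force: [0.0, 0.2, -2.0]
gripper_width: 0.101
grip_force: 59.2
```

Converted, 0.001 m is 0.004.

step_hand --rows '[{"trans":[0, 0, 0.004], "jaw":0}, {"jaw":0}, {"jaw":0}]'

```text
clock: 11.0
eef_pos: [0.4949, -0.3995, 0.1162]
tcp_rot: [0.001, 0.733, 0.68, -0.0]
contact_force: [-2.2, 3.2, 6.5]
gripper_width: 0.097
grip_force: 60.4
```

step_hand --rows '[{"trans":[0, 0, 0.004], "jaw":0}, {"jaw":0}, {"jaw":0}]'

```text
clock: 11.25
eef_pos: [0.495, -0.3996, 0.1162]
tcp_rot: [0.001, 0.733, 0.68, -0.0]
contact_force: [-2.4, 4.5, 13.9]
gripper_width: 0.096
grip_force: 61.7
```

Converted, -0.001 m is -0.004.

step_hand --rows '[{"trans":[0, 0, -0.004], "jaw":0}, {"jaw":0}]' --grip_n 20

```text
clock: 11.42
eef_pos: [0.4949, -0.3996, 0.1162]
tcp_rot: [0.001, 0.733, 0.68, -0.0]
contact_force: [-0.2, 2.0, 7.5]
gripper_width: 0.098
grip_force: 60.6
```

step_hand --rows '[{"jaw":0.13}, {"jaw":0.17}, {"jaw":0.22}, {"jaw":0.28}, {"jaw":0.28}]'

```text
clock: 11.83
eef_pos: [0.4945, -0.3995, 0.1153]
tcp_rot: [0.0, 0.733, 0.68, -0.0]
contact_force: [0.3, -0.3, 0.8]
gripper_width: 0.278
grip_force: 0.0
```

step_hand --rows '[{"trans":[0, 0, -0.02], "jaw":0.28}, {"trans":[0, 0, -0.04], "jaw":0.28}, {"trans":[0, 0, -0.08], "jaw":0.28}, {"trans":[0, 0, -0.12], "jaw":0.28}, {"trans":[0, 0, -0.16], "jaw":0.28}, {"trans":[0, 0, -0.16], "jaw":0.28}, {"trans":[0.12, -0.12, 0], "jaw":0.28}, {"trans":[0.12, -0.12, 0], "jaw":0.28}, {"trans":[0.12, -0.12, 0], "jaw":0.28}, {"trans":[0.12, -0.12, 0], "jaw":0.28}]'

```text
clock: 12.67
eef_pos: [0.3847, -0.2719, 0.2613]
tcp_rot: [0.001, 0.733, 0.68, -0.0]
contact_force: [0.4, -0.0, 0.4]
gripper_width: 0.278
grip_force: 0.0
```

step_hand --rows '[{"trans":[0.14, -0.08, 0], "jaw":0.28}, {"trans":[0.14, -0.08, 0], "jaw":0.28}, {"trans":[0.14, 0, 0], "jaw":0.28}, {"trans":[0.14, 0, 0], "jaw":0.28}, {"trans":[0.14, 0, 0], "jaw":0.28}, {"trans":[0.14, 0, 0], "jaw":0.28}, {"jaw":0.28}]'

```text
clock: 13.25
eef_pos: [0.3617, -0.0561, 0.2613]
tcp_rot: [0.0, 0.732, 0.682, 0.001]
contact_force: [0.0, -1.2, -0.0]
gripper_width: 0.281
grip_force: 0.0
```

```bash
python3 -c "
from go import *
im={n:cv2.cvtColor(viewer.get_image(n),cv2.COLOR_RGB2BGR) for n in('scene','top')}
a=im['scene'][145:275,190:310]; b=im['top'][140:270,190:320]
cv2.imwrite('pics/g4.png',cv2.resize(np.hstack([a,b]),None,fx=3.2,fy=4,interpolation=cv2.INTER_CUBIC))"
```

```text
(no output)
```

View pics/g4.png

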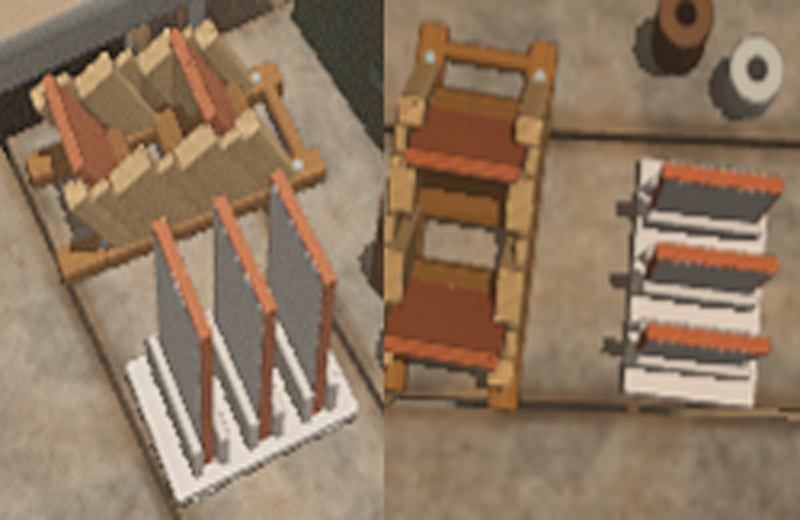

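The tile stands upright in the near slot. In the top view its top edge spans columns 643–770, evenly stepped with the set tiles (650–777 and 657–783), so it is in the middle lengthwise. The short tiles and set tiles haven't moved.

```bash
python3 -c "
from station import robot, viewer, workorder, telemetry
print(workorder.hand_in())"
```

```text
the job is handed in; nothing more can be done
None
```

The tall tile is standing in the setter's empty slot, fully down on the slot floor and centred along its length to within about 1 mm as far as I could measure; I let go of it, the other four tiles look unmoved, and I handed the job in at about 13 s.

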